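Draw the sagging gate bolt and hold the gate ajar

TASK

Reach over the low gate in the railing and open it a hand's width: its barrel bolt has sagged, so lift it by its knob over the keeper's bent-up lip while you pull it back clear of the keeper, without forcing it against the keeper. Keeping hold of the knob, push the gate away until it stands about 10 cm ajar at the latch post, never swung wide, and finish while holding it there against its closing spring; leave the plant pot, mug and tape dispenser where they are.

Things in the scene. Friction and masses are not known exactly. Their poses are not given: they have to be found in the camera images.
- bolt_knob: Steel knob of the bolt: a level round bar 13 mm thick, standing out from the gate's far (cafe) face. Origin: mid grip, on its centre line, 45 mm from that face, 28 mm from the rod's axis; 20 mm of bare bar lies rodward, a flared 18 mm end begins 14 mm outward. x: along the bar away from the gate, y: along the rod to the hinges (the way to pull), z up. Free for 40 mm either side along y.
- knob_grip (a point): Same point as bolt_knob's origin: where to pinch the knob, from above, one finger on each side along the rod. At the start 46 mm below the gate's top edge, 104 mm above the table top; nothing is above or below it. Rod: 16 mm thick, 352 mm long; the bolt weighs about 0.5 kg.
- bolt_slide (a joint): How far the bolt is drawn back, m: 0 = fully shot, 0.070 = fully back; starts at 0 to 0.004. From about 0.007 a notch under the sagged rod catches on the keeper's lip unless the bolt is lifted. From 0.046 the nose is clear and the gate free. Guide friction about 2 N; it stays where it is left.
- bolt_sag (a joint): Lift of the bolt's nose, rad: 0 = sagging (at rest), 0.036 = rod level, 0.054 = highest. The rod pivots in its rear guide, 180 mm from the knob hingeward when shot, less as it is drawn. The notch clears the lip from 0.023 (knob raised 4 mm); 6.5 mm makes the rod level, 9.7 mm is the most. Its weight, about 3 N at the knob, brings it down again.
- gate: The gate: pine frame 24 mm thick, 690 mm wide, 840 mm high, beyond the table. Origin on its cafe face at the railing's seam, table-top height; shut, its axes are the railing's, and its yaw from there is the opening angle: it swings to +x, away from the robot, about an upright hinge in the cafe face at its y = 0.700. 10 cm ajar is 0.144 rad. Springs shut it: 3 N at the knob when shut, 4 N at 10 cm.
- gate_edge (a point): Top corner of the gate's free (latch) edge on the cafe face, 150 mm above the table top, 694 mm from the hinge axis.
- post_edge (a point): Point of the latch post facing the shut gate's corner, same height, on the cafe face. 6 mm from gate_edge when shut; the horizontal distance between the two is how far the gate stands ajar.
- railing: Fixed pine railing that carries gate and posts. Origin at table-top height, in the seam of latch post and gate, 12 mm robotward of the cafe face. x: square through the shut gate, away from the robot; y: along the shut gate from latch post to hinges; z up. Posts reach 177 mm above the table. A ledge on the cafe side, top 30 mm above the table, lies at y -0.07 to -0.36, 135 mm deep.
- keeper: Steel keeper (staple on a plate) on the latch post's cafe face around the bolt's nose; origin and axes as the railing's. Staple at y -0.048 to -0.018, z 0.085 to 0.128, x 0.012 to 0.043. Its bent-up lip at y -0.014 is 4 mm thick, its top 98 mm above the table top, standing 5 mm up in the sagged rod's notch.
- herb_pot: Herb in a terracotta pot, 82 mm wide, 130 mm high, on the cafe-side ledge. Origin: centre of its underside. Leave alone.
- mug: White mug 76 mm wide, 85 mm high, on the ledge. Origin: centre of its underside. Leave alone.
- tape_dispenser: Blue tape dispenser 150 x 55 mm, 97 mm high, on the table by the railing. Origin: centre of its underside. Leave alone.

How it is judged:
By the outcome, as a careful person would: the job done as asked, in the order asked, and still so for the second after the job is handed in, while the arm keeps its last pose, push and grip.
It also fails if it takes over 40 s, if anything falls off the work surface, if the arm or the gripper's body presses on something with over 40 N, if the wrist force passes 120 N, or if a joint passes its speed limit or range.

ROBOT

A 6-joint arm with a two-finger parallel gripper is mounted at the origin on the work surface. World frame = base frame: x ahead of the robot, y to its left, z up, the work surface at z = 0. Lengths are in m, angles in rad, forces in N, time in s.
With the tool pointing down it reaches from about 0.375 to 0.925 m from the base axis. Payload 5.7 kg.
Tool frame: the origin (TCP) lies midway between the tips of the shut fingers; the grasp point (between the pads) lies 19 mm behind it; z points along the fingers, y is the line along which they close (so a half turn about z gives the same grasp; the last joint's range is limited). The gripper opens to 88 mm and grips with 3 to 60 N. Pads are 20 mm wide; open, the fingers measure 115 mm over their backs; the gripper's body (75 mm by 178 mm) begins 61 mm behind the grasp point.
Start: joints at [-1.302, 0.359, 1.51, -0, 1.272, -0.115], TCP at [0.225, -0.556, 0.223] pointing down, gripper open.
Joint ranges: [-2.97, 2.97], [-1.01, 2.36], [0.21, 2.38], [-0.96, 4.11], [0.2, 2.71], [-2.98, 2.98]. Speed limits (rad/s): [2.39, 2.39, 3.14, 3.14, 3.14, 3.14].

INTERFACE

Orientations are given as a unit quaternion [x, y, z, w].
In Python, from bench import move_ptp, servo_line, goto_joints, move_gripper, sleep, inverse_kinematics, capture, PlanningError, close_job, spot_in, silhouettes, current_clock, current_joint_pos, current_qvel, current_joint_torque, current_position, current_orientation, current_force, current_torque, current_finger_gap, current_grip_force gives the robot as it stands. Calls block until the motion is done:
- move_ptp(position, orientation): joint-space move of the TCP to a pose.
- servo_line(position, orientation=None, rate=0.15, contact_N=None): straight line of the TCP; orientation=None keeps the orientation; rate is the mean speed in m/s. With contact_N (N) it stops when the force on the tool has changed by that much, and returns True; else False.
- goto_joints(angles): joint-space move.
- move_gripper(opening): finger opening in m; the grip force is fixed at half the most; returns when the fingers have stopped.
- sleep(seconds).
- inverse_kinematics(position, orientation): joint angles nearest the present ones, or None.
- capture(name): name is "scene" or "side" or "wrist"; returns a dict with "image" (480x640x3 uint8, blue, green, red), "range_z" (480x640 float32, m along the optical axis (not along the pixel's ray), 0 where there is no reading), "intrinsics" (3x3 intrinsics, pixels), "k1" (the pictures are not rectified: a ray, as slopes to the right and down, at radius r is drawn at 1 + k1 r^2 times it, then the intrinsics apply), "R" (3x3) and "t" (3): a world point X has camera coordinates R X + t. Camera axes: x right, y down, z forward; pixel columns grow to the right and rows downward; lengths in m; the calibration is good to about 2 mm. A picture is of the moment at which its call begins.
A pose or a line that the arm cannot do raises PlanningError and nothing moves.
- close_job(): hands the job in; it is judged then, once.
Trained networks look in the newest picture that a camera, given by its name, has taken for a name from the list of things; names that differ only in an ending like _2 or _b are one class to them, and where a whole thing is asked for, a point or a joint stands for the part that bears it (a point fixed in the world has none). Each returns a list of dicts, best first, with "conf" (0 to 1); they miss things now and then, are a little off and sometimes report something else, mostly with a low value. They report only what shows in the picture. A call takes as long as a camera call.
- spot_in(camera, query): "xy" ([column, row] in pixels, amid what is visible of it).
- silhouettes(camera, query): "region" (480x640 bool, what is visible of it) and "xy" ([column, row] in pixels, amid what is visible of it).
Readings, each from a call of its own:
- current_clock(): time.
- current_joint_pos(): joint angles.
- current_qvel(): joint speeds.
- current_joint_torque(): joint torques, N m.
- current_position(): TCP position.
- current_orientation(): TCP orientation.
- current_force(): force on the tool from outside, world axes, zero at the start.
- current_torque(): the same for the moment, N m.
- current_finger_gap(): finger opening in m.
- current_grip_force(): force on a finger pad.
Only numpy, scipy, OpenCV 4.12 (cv2) and the standard library are available. Lean on these libraries where they do the work, as an engineer would, in place of code of your own. Each camera call takes 0.05 s, during which the arm holds its last target. There are 200 camera calls.

## Working session

There is one attempt and no reset: what is moved stays moved. The work goes in short steps, each a Python script; the robot and the scene stay as the last script left them, time stands still between calls to the robot, and variables do not carry over. Pictures are saved under pics/ and viewed, at most 10 in all, crops included, and the job is handed in when it is done.

```bash
mkdir -p pics; ls
cat > h.py <<'E'
import numpy as np, cv2
from bench import *
def world(c,u,v,z=None):
    K=c["intrinsics"]; d=np.array([(u-K[0,2])/K[0,0],(v-K[1,2])/K[1,1]])
    s=d.copy()
    for _ in range(20): s=d/(1+c["k1"]*(s@s))
    if z is None:
        p=c["range_z"][int(round(v))-1:int(round(v))+2,int(round(u))-1:int(round(u))+2]; p=p[p>0]
        if len(p)==0: return None
        z=np.median(p)
    return c["R"].T@(np.array([s[0],s[1],1])*z-c["t"])
def cloud(c,mask):
    K=c["intrinsics"]; v,u=np.nonzero(mask&(c["range_z"]>0)); z=c["range_z"][v,u]
    d=np.stack([(u-K[0,2])/K[0,0],(v-K[1,2])/K[1,1]],1); s=d.copy()
    for _ in range(20): s=d/(1+c["k1"]*(s**2).sum(1,keepdims=True))
    return (np.c_[s*z[:,None],z]-c["t"])@c["R"], u, v
def proj(c,X):
    x=c["R"]@np.asarray(X)+c["t"]; s=x[:2]/x[2]; s=s*(1+c["k1"]*(s@s)); K=c["intrinsics"]
    return K[0,0]*s[0]+K[0,2],K[1,1]*s[1]+K[1,2]
E
cat > a.py <<'E'
from h import *
np.set_printoptions(precision=4,suppress=True)
ims=[]
for n in ["scene","side","wrist"]:
    c=capture(n); im=c["image"].copy(); print(n,"cam",-c["R"].T@c["t"],"fwd",c["R"][2])
    for q in ["bolt_knob","gate","gate_edge","post_edge","keeper","herb_pot","mug","tape_dispenser","railing"]:
        for r in spot_in(n,q)[:2]:
            u,v=r["xy"]; print(q,round(r["conf"],2),np.round([u,v]),world(c,u,v))
            if r["conf"]>.3: cv2.circle(im,(int(u),int(v)),4,(0,0,255),1); cv2.putText(im,q,(int(u)+4,int(v)),0,.4,(0,0,255),1)
    cv2.imwrite(f"pics/{n}0.png",im)
print(current_clock(),current_position(),current_orientation(),current_force())
E
python3 a.py
```

```text
pics
scene cam [0.8199 0.1196 0.7935] fwd [-0.4884 -0.1388 -0.8615]
bolt_knob 0.75 [330. 321.] [0.5701 0.0725 0.1087]
gate 0.68 [461. 360.] [ 0.5026  0.3246 -0.0909]
gate_edge 0.89 [464. 359.] [ 0.5025  0.3268 -0.08  ]
post_edge 0.91 [367. 338.] [ 0.5146  0.1395 -0.0805]
post_edge 0.45 [277. 288.] [ 0.5469 -0.0218  0.1272]
keeper 0.79 [279. 286.] [ 0.5438 -0.02    0.1275]
herb_pot 0.65 [198. 312.] [ 0.6236 -0.1204  0.1422]
herb_pot 0.32 [372. 316.] [0.5437 0.1346 0.1069]
mug 0.74 [118. 302.] [ 0.6128 -0.3048  0.0335]
tape_dispenser 0.72 [207. 175.] [ 0.3006 -0.2689  0.0284]
tape_dispenser 0.6 [377. 315.] [0.5406 0.1425 0.1097]
railing 0.63 [364. 338.] [ 0.515   0.1331 -0.0869]
side cam [0.3919 0.7564 0.9791] fwd [ 0.0406 -0.6665 -0.7444]
gate 0.71 [276. 368.] [0.4885 0.2917 0.1505]
gate_edge 0.93 [273. 368.] [0.4929 0.2916 0.1503]
post_edge 0.94 [281. 297.] [0.4937 0.1401 0.1472]
keeper 0.77 [264. 243.] [ 0.5461 -0.0098  0.1279]
keeper 0.35 [246. 280.] [0.5726 0.0742 0.1084]
herb_pot 0.78 [245. 210.] [ 0.6049 -0.1313  0.1019]
mug 0.69 [250. 171.] [ 0.61   -0.2516  0.115 ]
tape_dispenser 0.58 [383. 197.] [ 0.2881 -0.244   0.0522]
railing 0.85 [280. 296.] [0.4959 0.1397 0.1486]
wrist cam [ 0.285  -0.5323  0.3847] fwd [-0.2254 -0.0907 -0.97  ]
gate 0.26 [300.  19.] [ 0.4916 -0.4107 -0.579 ]
post_edge 0.87 [299.  18.] [ 0.492  -0.4066 -0.5759]
tape_dispenser 0.79 [34. 42.] [ 0.27  -0.294  0.035]
railing 0.65 [297.  21.] [ 0.4908 -0.4025 -0.6041]
1.5 [ 0.2247 -0.5563  0.2226] [ 0.9816  0.1907  0.     -0.    ] [ 0.2134  0.2783 -0.285 ]
```

View pics/scene0.png

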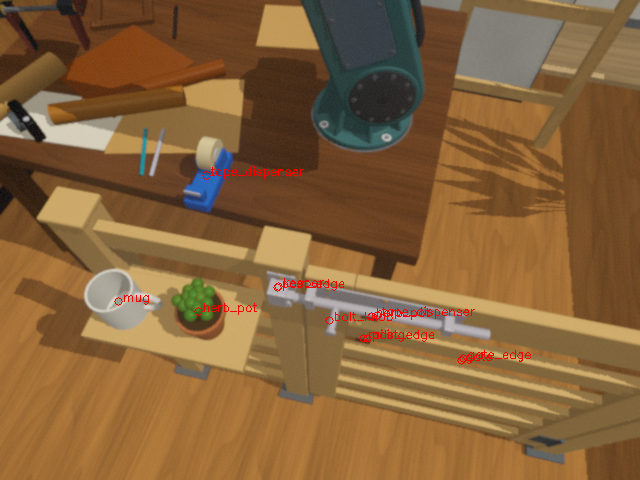

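View pics/side0.png

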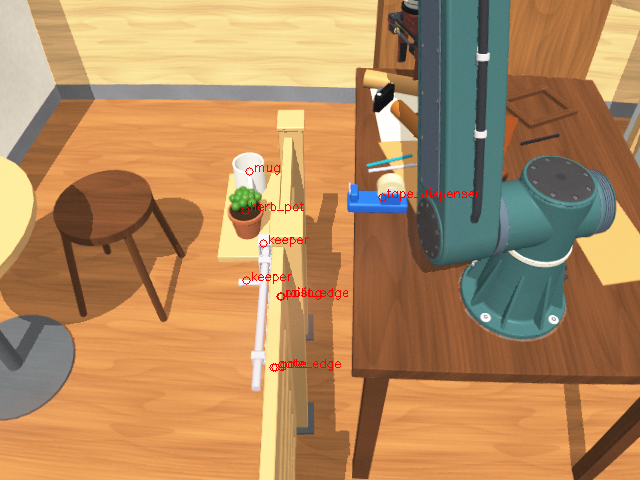

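```bash
cat > b.py <<'E'
from h import *
np.set_printoptions(precision=4,suppress=True)
for n in ["scene","side"]:
    c=capture(n)
    for q in ["bolt_knob","keeper","gate","herb_pot","mug"]:
        r=silhouettes(n,q)
        for s in r[:2]:
            P,u,v=cloud(c,s["region"]); 
            if len(P)==0: continue
            print(n,q,round(s["conf"],2),s["xy"],len(P),"lo",np.percentile(P,3,0),"med",np.median(P,0),"hi",np.percentile(P,97,0))
    # top face of the gate/railing: z~.150
    P,u,v=cloud(c,np.ones((480,640),bool))
    for zz in (.150,.177):
        m=(abs(P[:,2]-zz)<.004)&(P[:,0]>.4)&(P[:,0]<.62)
        Q=P[m]
        print(n,zz,len(Q))
        for y0 in np.arange(-.4,.8,.05):
            k=(Q[:,1]>=y0)&(Q[:,1]<y0+.05)
            if k.sum()>15: print("  y%.2f n%d x %.4f..%.4f"%(y0,k.sum(),*np.percentile(Q[k,0],[4,96])))
    # knob candidates z .09-.115 
    if n=="scene":
        m=(P[:,2]>.095)&(P[:,2]<.125)&(P[:,0]>.525)&(P[:,0]<.62)&(P[:,1]>.0)&(P[:,1]<.2)
        Q=P[m]
        for x0 in np.arange(.52,.62,.006):
            k=(Q[:,0]>=x0)&(Q[:,0]<x0+.006)
            if k.sum(): print("  x%.3f n%d y %.4f..%.4f z %.4f"%(x0,k.sum(),Q[k,1].min(),Q[k,1].max(),np.percentile(Q[k,2],90)))
E
python3 b.py
```

```text
scene bolt_knob 0.74 [379.3, 318.4] 2062 lo [0.5214 0.001  0.101 ] med [0.5366 0.1441 0.1112] hi [0.5774 0.3044 0.1185]
scene keeper 0.71 [282.3, 287.1] 770 lo [ 0.5291 -0.0409  0.0866] med [ 0.5428 -0.0191  0.1268] hi [ 0.5601 -0.0002  0.144 ]
scene herb_pot 0.74 [200.1, 310.9] 2393 lo [ 0.5771 -0.1643  0.051 ] med [ 0.6174 -0.1249  0.133 ] hi [ 0.6433 -0.0996  0.1535]
scene mug 0.87 [116.2, 302.1] 3035 lo [ 0.5859 -0.3193  0.0313] med [ 0.6168 -0.2835  0.0793] hi [ 0.6575 -0.2225  0.1147]
scene mug 0.58 [364.6, 338.4] 64812 lo [ 0.4759 -0.3777 -0.6565] med [0.5103 0.1369 0.0189] hi [0.6588 0.6998 0.176 ]
scene 0.15 5665
  y-0.40 n125 x 0.4946..0.5528
  y-0.35 n41 x 0.5171..0.5482
  y-0.30 n31 x 0.5164..0.5311
  y-0.25 n29 x 0.5105..0.5300
  y-0.20 n76 x 0.5144..0.6177
  y-0.15 n390 x 0.5207..0.6189
  y-0.10 n19 x 0.5065..0.5311
  y-0.05 n73 x 0.5265..0.5306
  y-0.00 n311 x 0.5031..0.5253
  y0.05 n442 x 0.4997..0.5222
  y0.10 n452 x 0.4966..0.5184
  y0.15 n469 x 0.4932..0.5153
  y0.20 n479 x 0.4902..0.5117
  y0.25 n496 x 0.4865..0.5089
  y0.30 n495 x 0.4844..0.5061
  y0.35 n514 x 0.
[... 1571 characters left out ...]
324] hi [ 0.3688 -0.2391  0.0957]
side 0.15 3631
  y-0.40 n46 x 0.4917..0.5488
  y-0.35 n32 x 0.5006..0.5451
  y-0.30 n28 x 0.5117..0.5313
  y-0.25 n32 x 0.5099..0.5291
  y-0.20 n53 x 0.5056..0.6160
  y-0.15 n187 x 0.5080..0.6185
  y-0.00 n215 x 0.4741..0.5230
  y0.05 n235 x 0.4988..0.5206
  y0.10 n260 x 0.4955..0.5174
  y0.15 n291 x 0.4924..0.5142
  y0.20 n314 x 0.4895..0.5113
  y0.25 n352 x 0.4859..0.5082
  y0.30 n379 x 0.4832..0.5051
  y0.35 n405 x 0.4795..0.5007
  y0.40 n475 x 0.4757..0.4979
  y0.45 n323 x 0.4734..0.4958
side 0.177 1444
  y-0.40 n326 x 0.4906..0.5530
  y-0.35 n51 x 0.4931..0.5510
  y-0.10 n159 x 0.4690..0.5311
  y-0.05 n579 x 0.4680..0.5295
  y-0.00 n186 x 0.4671..0.5281
```

The pictures show the gate's top edge running right from the latch post (scene ~(285,290)). The bolt rod lies on the far side and the knob sticks out at about (330,321). The pot at (198,312) and mug at (118,302) are on the ledge to the left. The depth data puts the knob at about (0.567, 0.0755, 0.104), which matches its stated height of 0.104 and the flared end at x≈0.581. Next I'll fix the frame precisely and move above the knob.

```bash
cat > c.py <<'E'
from h import *
import json
np.set_printoptions(precision=4,suppress=True)
F=[]
for n in ["scene","side"]:
    c=capture(n); P,u,v=cloud(c,np.ones((480,640),bool))
    Q=P[(abs(P[:,2]-.150)<.003)&(P[:,1]>.05)&(P[:,1]<.5)&(P[:,0]>.46)&(P[:,0]<.54)]
    k=np.polyfit(Q[:,1],Q[:,0],1)
    for _ in range(5):
        r=Q[:,0]-np.polyval(k,Q[:,1]); Q2=Q[abs(r-np.median(r))<.013]; k=np.polyfit(Q2[:,1],Q2[:,0],1)
    yaw=-np.arctan(k[0]); ex=np.array([np.cos(yaw),np.sin(yaw)]); ey=np.array([-ex[1],ex[0]])
    xc=np.array([k[1],0])@ex   # centreline offset along ex (rail x=0)
    L=P.copy(); L[:,0]=P[:,:2]@ex-xc; L[:,1]=P[:,:2]@ey
    st=L[(abs(L[:,2]-.128)<.003)&(L[:,0]>.018)&(L[:,0]<.041)&(L[:,1]<.05)&(L[:,1]>-.08)]
    post=L[(abs(L[:,2]-.177)<.003)&(abs(L[:,0])<.02)&(abs(L[:,1])<.1)]
    g=L[(abs(L[:,2]-.150)<.003)&(abs(L[:,0])<.009)&(L[:,1]>-.03)&(L[:,1]<.1)]
    kn=L[(abs(L[:,2]-.107)<.006)&(L[:,0]>.045)&(L[:,0]<.07)&(L[:,1]>.05)&(L[:,1]<.15)]
    print(n,"yaw %.4f xc %.4f"%(yaw,xc),"staple y",np.percentile(st[:,1],[2,98]),"post max y",np.percentile(post[:,1],[1,99.]),"gate min y",np.percentile(g[:,1],[.5,2]),"knob y",np.percentile(kn[:,1],[3,50,97]),"top z",np.percentile(kn[:,2],95),len(kn))
    F.append((yaw,xc,(np.percentile(kn[:,1],3)+np.percentile(kn[:,1],97))/2,np.percentile(st[:,1],[2,98]).mean()+.033))
yaw,xc,yk,ys=np.mean(F,0); print(F)
json.dump(dict(yaw=yaw,xc=xc,yk=yk,ys=ys),open("fr.json","w"))
q=[np.cos(yaw/2),np.sin(yaw/2),0,0]
ex=np.array([np.cos(yaw),np.sin(yaw)]); ey=np.array([-ex[1],ex[0]])
k=ex*(xc+.057+.002)+ey*yk; print("knob",k)
p=current_position()
servo_line([p[0],p[1],.30],rate=.2)
print(inverse_kinematics([*k,.30],q))
move_ptp([*k,.30],q); print(current_clock(),current_joint_pos(),current_force(),current_finger_gap())
servo_line([*k,.19],rate=.2)
c=capture("side"); cv2.imwrite("pics/side1.png",cv2.resize(c["image"][130:400,130:490],None,fx=2,fy=2))
c=capture("wrist"); cv2.imwrite("pics/wrist1.png",c["image"])
print(current_clock(),current_position(),current_force())
E
python3 c.py
```

```text
Traceback (most recent call last):
  File "c.py", line 18, in <module>
    print(n,"yaw %.4f xc %.4f"%(yaw,xc),"staple y",np.percentile(st[:,1],[2,98]),"post max y",np.percentile(post[:,1],[1,99.]),"gate min y",np.percentile(g[:,1],[.5,2]),"knob y",np.percentile(kn[:,1],[3,50,97]),"top z",np.percentile(kn[:,2],95),len(kn))
                                                                                                                                                                                  ~~~~~~~~~~~~~^^^^^^^^^^^^^^^^^^^
IndexError: index -1 is out of bounds for axis 0 with size 0
```

```bash
sed -i 's/L\[:,1\]=P\[:,:2\]@ey$/y0=xc*ey[0]; L[:,1]=P[:,:2]@ey-y0/; s|/2,np.percentile(st|/2+y0,np.percentile(st|; s|\[2,98\]).mean()+.033|[2,98]).mean()+.033+y0|' c.py; python3 c.py
```

```text
scene yaw 0.0631 xc 0.5144 staple y [-0.038   0.0344] post max y [-0.0632  0.0123] gate min y [0.0159 0.0174] knob y [0.0656 0.072  0.0778] top z 0.11052536390975504 121
side yaw 0.0651 xc 0.5137 staple y [-0.0383  0.0372] post max y [-0.0632  0.0139] gate min y [0.0064 0.0079] knob y [0.065  0.0747 0.0792] top z 0.11110964588058218 74
[(np.float64(0.06308419262996719), np.float64(0.5144303370420993), np.float64(0.03928349103696399), np.float64(-0.0011939266234548794)), (np.float64(0.06514600851564155), np.float64(0.5136719558778409), np.float64(0.038657424396535627), np.float64(-0.0010070970710099672))]
knob [0.5694 0.0756]
[ 0.0118  0.2618  1.4583 -0.      1.4215  1.5185]
5.3333 [ 0.0106  0.2618  1.4583 -0.0003  1.4214  1.5183] [ 0.0918 -0.4874  0.2241] 0.08802307942473964
6.1333 [0.5708 0.0755 0.1916] [-0.3536 -0.5056  0.178 ]
```

View images.

View pics/side1.png

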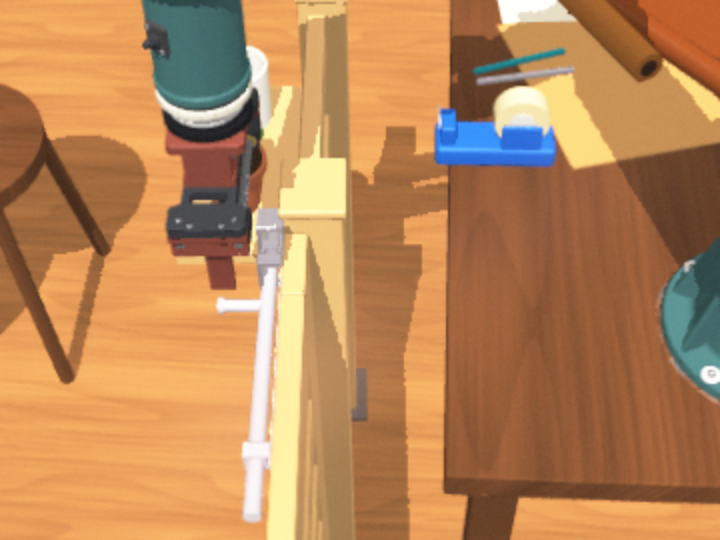

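View pics/wrist1.png

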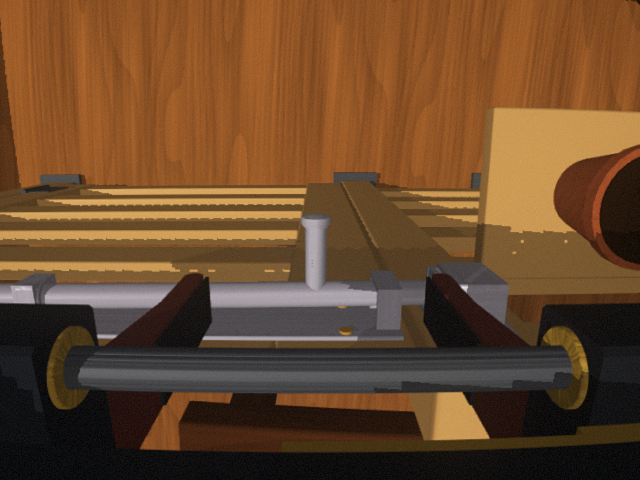

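The wrist view shows the open fingers (columns ~200 and ~435) either side of the knob (column 317), so it's centred. The front guide is at (385,300), so I'll narrow the opening before going down.

```bash
cat > d.py <<'E'
from h import *
import json
np.set_printoptions(precision=4,suppress=True)
f=json.load(open("fr.json")); yaw=f["yaw"]
ex=np.array([np.cos(yaw),np.sin(yaw)]); ey=np.array([-ex[1],ex[0]])
k=ex*(f["xc"]+.059)+ey*f["yk"]; q=[np.cos(yaw/2),np.sin(yaw/2),0,0]
move_gripper(.045); print(current_position(),current_force(),current_orientation(),q)
print("contact",servo_line([*k,.087],q,rate=.12,contact_N=8))
sleep(.2); print(current_clock(),current_position(),current_force(),current_finger_gap())
F0=np.array(current_force())
move_gripper(.0); sleep(.2)
print("grip",current_clock(),current_position(),np.array(current_force())-F0,current_finger_gap(),current_grip_force())
c=capture("wrist"); cv2.imwrite("pics/wrist2.png",c["image"])
E
python3 d.py
```

```text
[0.5693 0.0756 0.19  ] [ 0.5523  0.5139 -0.364 ] [ 0.9995  0.0321 -0.0001  0.    ] [np.float64(0.9994862007391269), np.float64(0.03205205971643471), 0, 0]
contact False
8.1583 [0.57   0.0756 0.0878] [-0.5511 -0.0932  0.0907] 0.04500796094694244
grip 8.975 [0.5693 0.0757 0.087 ] [0.2777 1.1254 0.3548] 0.012510313703977564 30.000519454479218
```

View pics/wrist2.png

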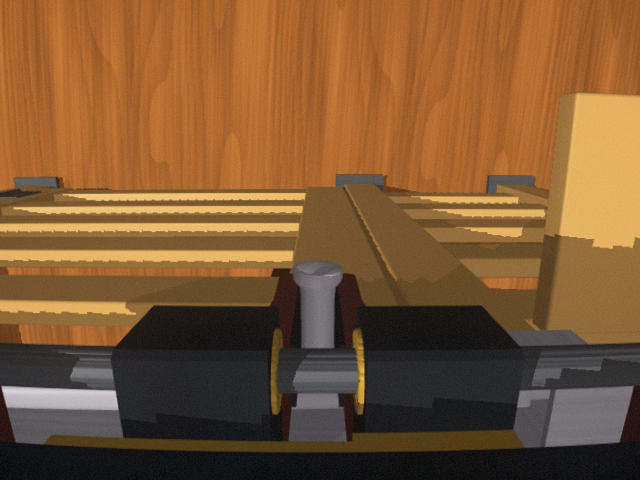

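The knob is pinched between the pads (gap 12.5 mm, knob at column 318). Next: lift, then pull with a force guard.

```bash
cat > e.py <<'E'
from h import *
import json
np.set_printoptions(precision=4,suppress=True)
f=json.load(open("fr.json")); yaw=f["yaw"]
ex=np.array([np.cos(yaw),np.sin(yaw)]); ey=np.array([-ex[1],ex[0]])
k=ex*(f["xc"]+.059)+ey*f["yk"]; q=[np.cos(yaw/2),np.sin(yaw/2),0,0]
z=.087+.0066
print("lift stop",servo_line([*k,z],q,rate=.02,contact_N=10)); sleep(.2)
print(current_clock(),current_position(),current_force(),current_finger_gap())
for s in (.004,.02,.04,.057):
    st=servo_line([*(k+ey*s),z],q,rate=.05,contact_N=9)
    print(s,st,current_clock(),current_position(),current_force(),current_finger_gap())
    if st: break
sleep(.2); print(current_force())
c=capture("scene"); cv2.imwrite("pics/scene3.png",cv2.resize(c["image"][200:420,180:540],None,fx=2,fy=2))
E
python3 e.py
```

```text
lift stop False
9.7083 [0.5691 0.0756 0.0934] [-0.58    1.2148 -4.9316] 0.012488479875615405
0.004 False 9.9583 [0.5691 0.0797 0.0936] [ 0.3771  0.8653 -4.9695] 0.012102363689201397
0.02 False 10.425 [0.5677 0.0967 0.0935] [-1.5451  1.3922 -4.8927] 0.012342874359476102
0.04 False 10.975 [0.5666 0.1164 0.0936] [-0.7641  2.5168 -4.6705] 0.012375339780802849
0.057 False 11.4667 [0.5655 0.1334 0.0935] [-0.5486  3.1485 -5.678 ] 0.012172721642199064
[-0.7946  2.2193 -4.2014]
```

View pics/scene3.png

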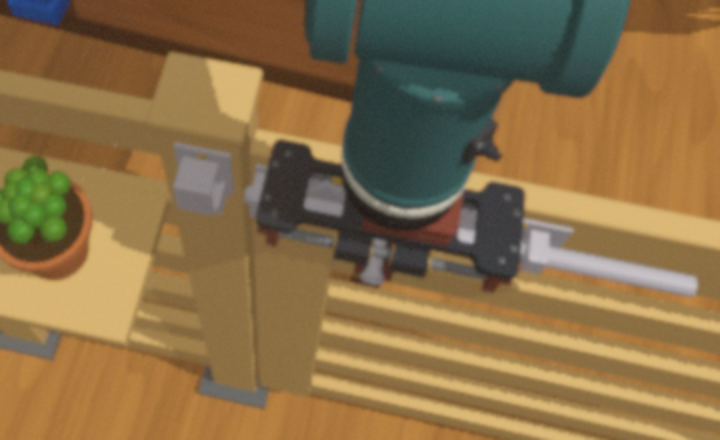

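The bolt is fully out: its nose, at crop (248,185), is clear of the staple at (205,185). Next I'll swing the gate along its hinge arc.

```bash
cat > g.py <<'E'
from h import *
import json
np.set_printoptions(precision=4,suppress=True)
f=json.load(open("fr.json")); yaw=f["yaw"]
ex=np.array([np.cos(yaw),np.sin(yaw)]); ey=np.array([-ex[1],ex[0]])
y0=-f["xc"]*np.sin(yaw)
H=ex*(f["xc"]+.012)+ey*(y0+.0115+.700)
k=ex*(f["xc"]+.059)+ey*(f["yk"]+.057); z=.0936
print("hinge",H)
def pose(th):
    c,s=np.cos(th),np.sin(th); r=H+np.array([[c,-s],[s,c]])@(k-H); a=(yaw+th)/2
    return [*r,z],[np.cos(a),np.sin(a),0,0]
def ajar():
    import numpy as np
    for n in ("scene","side"):
        c=capture(n); P,u,v=cloud(c,np.ones((480,640),bool)); d=P[:,:2]-H
        Lx=d@ex; Ly=d@ey; rad=np.hypot(Lx,Ly)
        m=(abs(P[:,2]-.150)<.003)&(Ly>-.68)&(Ly<-.15)&(Lx>-.05)&(Lx<.14)
        # gate top centre line: perpendicular offset -12mm from hinge line
        k1=np.polyfit(Ly[m],Lx[m],1)
        for w in (.03,.02,.014,.014):
            r=Lx[m]-np.polyval(k1,Ly[m]); i=abs(r-np.median(r))<w; k1=np.polyfit(Ly[m][i],Lx[m][i],1)
        th=-np.arctan(k1[0]); print(n,"theta %.4f -> chord %.4f"%(th,2*.694*np.sin(th/2)),"offset at hinge",k1[1],i.sum())
if __name__=="__main__":
    F0=np.array(current_force())
    for th in (.02,.05,.08,.11,.13,.144):
        p,q=pose(th)
        st=servo_line(p,q,rate=.05,contact_N=15)
        print(th,st,round(current_clock(),2),current_position(),np.array(current_force())-F0,round(current_finger_gap(),4))
        if st: break
    sleep(.3); print(current_force()-F0,current_grip_force())
    ajar()
    c=capture("scene"); cv2.imwrite("pics/scene4.png",c["image"])
E
python3 g.py
```

```text
hinge [0.4815 0.7109]
0.02 False 12.1 [0.5777 0.1341 0.0935] [-2.5792 -2.8231 -0.6468] 0.0119
0.05 False 12.6 [0.5946 0.1373 0.0936] [-3.0287 -4.1451  0.2481] 0.0121
0.08 False 13.1 [0.6116 0.1409 0.0937] [-3.4481 -4.2663  0.4779] 0.0125
0.11 False 13.6 [0.6287 0.1452 0.0938] [-3.7126 -4.2719  0.914 ] 0.0122
0.13 False 13.98 [0.6402 0.1485 0.0938] [-2.4755 -3.8241  0.8653] 0.0121
0.144 False 14.3 [0.648  0.1508 0.0937] [-1.4868 -3.1363  0.894 ] 0.012
[-5.6737 -3.5231  0.844 ] 29.934890270233154
scene theta 0.1359 -> chord 0.0942 offset at hinge -0.011045358867302586 3343
side theta 0.1391 -> chord 0.0965 offset at hinge -0.01390696665423819 2906
```

View pics/scene4.png

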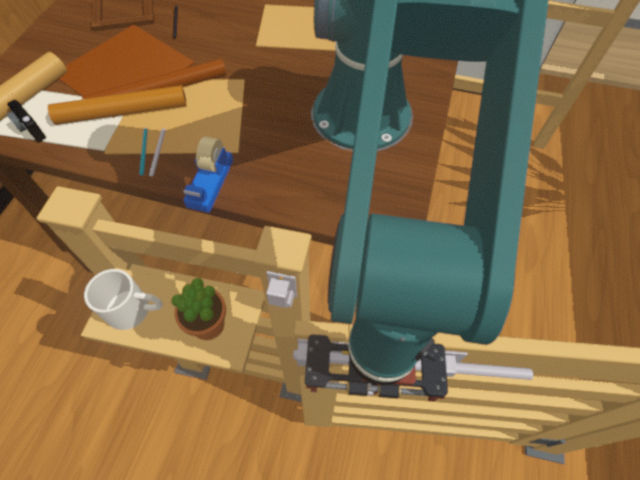

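The gate stands ajar by about 95 mm. The knob is still held, and the pot, mug and dispenser haven't moved. I'll nudge it a few mm further and hand in.

Run:
```python
from g import *
p,q=pose(.1495); print(servo_line(p,q,rate=.03,contact_N=15)); sleep(1.0)
ajar(); print(current_clock(),current_position(),current_force(),current_finger_gap(),current_grip_force())
```

```text
hinge [0.4815 0.7109]
False
scene theta 0.1434 -> chord 0.0994 offset at hinge -0.010919458001120376 3217
side theta 0.1472 -> chord 0.1021 offset at hinge -0.014178309600373496 2896
16.1083 [0.6509 0.1515 0.0936] [-4.5892  0.6779 -3.8117] 0.012367115944818227 29.932641685009003
```

```bash
python3 -c "
from bench import *
print(close_job())"
```

```text
the job is handed in; nothing more can be done
None
```

The job is handed in at about 16 s: I lifted the bolt over the lip and drew it clear without forcing it, and the arm still grips the knob, holding the gate about 10 cm ajar against its spring; the pot, mug and tape dispenser were not touched.

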